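# Hook the parts carousel down and hold its tall jar at the front

## Task

Swing the steel hook on the carousel's board shut until its bar rests home in the catch; only then turn the jar carousel by the wing handle on top of its post until the one tall jar stands squarely behind the small pointer on the board's front edge. Finish there still gripping the wing handle, so that the turntable is held still with the tall jar at the front, and leave the tools and other things lying about where they are.

Things in the scene. Friction and masses are not known exactly. Their poses are not given: they have to be found in the camera images.
- stand: (all sizes in this list are in mm) plywood board 290 (x) x 460 (y) x 18 thick, fixed to the table, carrying the carousel and, to the carousel's right seen from the robot, the hook. Origin on the carousel's turning axis, at table height; its -x is the board's front, its y runs along the board. The axis (z up) is vertical.
- pointer (a point): top of the small dark steel pointer, a diamond-section post 16 square with one edge towards the axis, standing at the middle of the board's front edge, 139 in front (-x of the board) of the carousel's axis, 58 above the table.
- carousel (a joint): angle of the turntable against the board, rad, growing anticlockwise seen from above. 0 and 6.283 (one turn) both put the tall jar squarely behind the pointer; it turns easily either way, stays where it is left (friction about 0.06 N m) and has stops only at -3.0 and 9.3. Aluminium disc of radius 120, top 44 above the table, with four jars clipped in wells on a 78 circle, a quarter turn apart: one tall, three squat (radius 34, 50 high); all have steel twist caps.
- tall_jar (a point): middle of the tall jar: radius 22, 100 high, its cap's top 144 above the table, 78 from the carousel's axis; fixed in the turntable.
- handle_grip (a point): centre of the black wing handle on top of the carousel's post, turning with it: an upright bar 64 long, 16 wide, from 172 to 206 above the table, its length lying along the line from the axis to the tall jar. This point is the centre of the handle's bar, on the carousel's axis, 189 above the table. The bar is gripped across its 16 mm width from above; nothing else on the carousel is higher than 144.
- hook (a joint): angle of the hook, rad: 0 when its bar rests home in the catch (a hard stop), growing as it swings outward, away from the carousel, in the level plane (anticlockwise seen from above) to 1.7. It stays where it is left (friction about 0.05 N m).
- hook_pivot (a point): upright pin about which the hook swings, at mid-thickness of the bar, 33 above the table; on the board 40 behind (+x) and 190 to the right (-y) of the carousel's axis. Shut, the bar points from here along the board's -x.
- hook_knob (a point): middle of the free part of the hook's black upright round knob: diameter 18, from the bar's top (36 above the table) to 97 above the table; this point is 75 above the table and 95 from the hook's pivot axis. The bar is flat steel 14 wide, 6 thick, 110 long.
- catch (a point): middle of the steel catch, where the shut bar lies: a lug from the carousel's foot with a roof 49 above the table, 16 wide, open on the side away from the carousel, 50 from the pivot along the shut bar.
- lever_a: a purple plastic tire lever 98 long, 24 wide, 9 thick, lying on the board near its front; origin under it. Leave alone.
- lever_b: the second purple tire lever, same size, lying on the table to the left of the board; origin under it. Leave alone.
- core_tool: a small chrome T-shaped valve core tool, 76 long, 12 thick, lying on the board near its front right; origin under it. Leave alone.
- spare_jar: a loose glass jar with steel cap, radius 28, 55 high, standing on the board's far right part, not on the carousel; origin under it. Leave alone.
- inflator: a black box-shaped rechargeable inflator 75 x 170 x 55 high with a toggle switch, on the table at the left; origin under it. Leave alone.
- rasp: a blue metal rasp with wooden handle, 345 long, 22 wide, lying on the table at the right; origin under it. Leave alone.
- patch_tin: a flat metal tin 85 x 55 x 22 high on the table at the right; origin under it. Leave alone.

How it is judged:
On the way, in this order (a step that is already met when the one before it is completed fails the run):
1. the hook is swung shut into its catch (value of joint hook below 0.06 rad), for 0.3 s.
2. the tall jar is brought to the pointer ((value of joint carousel between -0.12 and 0.12 rad or value of joint carousel between 6.1632 and 6.4032 rad)), for 0.2 s.
At the end, for the whole second after the job is handed in: The hook is shut (within 0.06 rad), the tall jar stands behind the pointer (within 0.12 rad, about 7 degrees), the carousel is still (under 0.08 rad/s), and the fingers still grip the wing handle (over 4 N, grasp point within 40 mm of the bar's centre) through the last second (value of joint hook below 0.06 rad and (value of joint carousel between -0.12 and 0.12 rad or value of joint carousel between 6.1632 and 6.4032 rad) and velocity of joint carousel between -0.08 and 0.08 rad/s and contact force between the fingers and carousel above 4 N and distance between the grasp point and handle_grip below 0.04 m); the arm keeps its last pose, push and grip.
It fails at once if the carousel is turned (tall jar moved over 40 mm) while the hook is still open (distance of tall_jar from where it was at the start of the episode above 0.04 m and value of joint hook above 0.1 rad).
It fails at once if a bystander is shifted by more than 30 mm (distance of any of lever_a, lever_b, core_tool, spare_jar, inflator, rasp, patch_tin from where it was at the start of the episode above 0.03 m).
It fails at once if the spare jar is tipped over (angle between spare_jar's own z axis and vertical above 0.4 rad).
It also fails if it takes over 72 s, if anything falls off the work surface, if the arm or the gripper's body presses on something with over 40 N, if the wrist force passes 120 N, or if a joint passes its speed limit or range.

## Robot

A 7-joint arm with a two-finger parallel gripper is mounted at the origin on the work surface. World frame = base frame: x ahead of the robot, y to its left, z up, the work surface at z = 0. Lengths are in m, angles in rad, forces in N, time in s.
With the tool pointing down it reaches from about 0.4 to 0.85 m from the base axis. Payload 10.4 kg.
Tool frame: the origin (TCP) lies at the very end of the fingers, on their centre line; the grasp point (between the pads) lies 19 mm behind it (manip.tcp_to_grasp is the distance from the TCP to the grasp point, in m); x points along the fingers, y is the direction in which the jaws open and shut, and the axes are right-handed (so a half turn about x gives the same grasp; the last joint's range is limited). The gripper opens to 85 mm and grips with 20 to 120 N. Pads are 22 mm wide; open, the fingers measure 114 mm over their backs; the gripper's body (76 mm by 85 mm) begins 54 mm behind the grasp point. The pads swing forward as they close: fully open they stand 13 mm farther back than shut.
Start: joints at [1.097, 0.332, -0.065, 1.46, 0.022, 1.35, -0.088], TCP at [0.272, -0.563, 0.231] pointing down, gripper open.
Joint ranges: [-2.6, 2.6], [-0.5, 2.12], [-1.47, 1.34], [0.16, 2.42], [-1.27, 4.41], [0.06, 2.06], [-2.6, 2.6]. Speed limits (rad/s): [2.22, 2.22, 2.79, 2.79, 3.14, 3.14, 3.14].

## Interface

Orientations are given as a unit quaternion [x, y, z, w].
In Python, from workcell import manip, cams, hand_in gives the robot as it stands.
- The arm moves only by the shell command python3 -m handwheel 'ROWS' [FORCE]. ROWS is text: rows parted by semicolons, each of 7 numbers parted by spaces: the shift along the tool's x, y, z in mm, then the turn, a rotation vector about the tool's x, y, z in rad, then the finger opening in mm, from 0 to 85.4. A call has 1 to 8 rows; each row shifts and turns the commanded pose from where the row before left it, along the tool's axes as they then stand; what a row does not reach is not made up. A row lasts 1/10 s, in which the tool goes at most 50 mm and 8.59 degrees, less where a joint would pass 70% of its speed; a pose out of reach is approached as far as the arm can. A call with a gripper value outside its range is refused whole. The fingers move at their own pace and stop on an object; FORCE is the grip in N (left out, the last holds). Time passes only in rows, so rows that do not move let the fingers close. It gives the time, the measured TCP pose, the force and the opening at its end, in the units of the state.
- manip.get_obs(): the state, without advancing time (a new reading comes with each control period).
- cams.camera(name): name is "side" or "top"; returns a dict with "color" (400x640x3 uint8, blue, green, red), "depth" (400x640 float32, m along the optical axis (not along the pixel's ray), 0 where there is no reading), "camera_matrix" (3x3 intrinsics, pixels), "origin" and "attitude" of the camera in the world. Camera axes: x right, y down, z forward; pixel columns grow to the right and rows downward; lengths in m; the calibration is good to about 2 mm. A picture is of the moment at which its call begins.
- hand_in(): hands the job in, once; it reports no verdict.
Trained networks look in the newest picture that a camera, given by its name, has taken for a name from the list of things; names that differ only in an ending like _2 or _b are one class to them, and where a whole thing is asked for, a point or a joint stands for the part that bears it (a point fixed in the world has none). Each returns a list of dicts, best first, with "conf" (0 to 1); they miss things now and then, are a little off and sometimes report something else, mostly with a low value. They report only what shows in the picture. A call takes as long as a camera call.
- cams.recognise(camera, thing): "box" ([left, top, width, height] in pixels, round what is visible of it).
- cams.outline_of(camera, thing): "region" (400x640 bool, what is visible of it) and "box" ([left, top, width, height] in pixels, round what is visible of it).
The state is a dict: "clock": time; "joint_pos": joint angles; "joint_velocities": joint speeds; "tau": joint torques, N m; "position": TCP position; "ee_rot": TCP orientation; "ft_force": force on the tool from outside, world axes, zero at the start; "torque": the same for the moment, N m; "grip_width": opening from 0.0 (shut) to 1.0 (fully open).
Only numpy, scipy, OpenCV 4.12 (cv2) and the standard library are available. Lean on these libraries where they do the work, as an engineer would, in place of code of your own. Each camera call takes 0.05 s, during which the arm holds its last target.

## Working session

There is one attempt and no reset: what is moved stays moved. The work goes in short steps, Python scripts to look and compute and a shell command to move; the robot and the scene stay as the last step left them, time stands still between calls to the robot, and variables do not carry over. Pictures are saved under pics/ and viewed, and the job is handed in when it is done.

```bash
ls; mkdir -p pics; python3 - <<'E'
from workcell import manip, cams
import cv2
o=manip.get_obs()
for k,v in o.items(): print(k,v)
for n in("side","top"):
    c=cams.camera(n); cv2.imwrite(f"pics/{n}0.png",c["color"]); print(n,c["camera_matrix"],c["origin"],c["attitude"])
E
```

```text
pics
clock 0.0
joint_pos [ 1.09738049  0.33286178 -0.06472952  1.46093989  0.02158977  1.34991683
 -0.08849461]
joint_velocities [-0.00108928  0.00029499 -0.00208416  0.00056239 -0.00268975 -0.00111114
  0.00029825]
tau [-7.76593042e-04 -6.25453663e+01  4.85387805e-02 -3.91599548e+01
  1.60731026e-02  9.94334434e-03 -7.25282320e-06]
position [ 0.27215981 -0.56220727  0.23052299]
ee_rot [-0.68908535 -0.15854802  0.68934431 -0.15757011]
ft_force [ 0.48237017 -0.06637863  0.10623857]
torque [0.00452029 0.02231258 0.01646664]
grip_width 1.0007055437838703
side [[476.67236018   0.         314.52224294]
 [  0.         476.67236018 200.60248803]
 [  0.           0.           1.        ]] [-0.02394876  0.83218046  1.19363163] [-0.26032129  0.89300556 -0.35309862  0.10047522]
top [[427.94632863   0.         319.42298042]
 [  0.         427.94632863 201.60208716]
 [  0.           0.           1.        ]] [ 0.27219391 -0.00140818  1.35872455] [ 0.71362701 -0.6945326   0.06515087 -0.06415855]
```

View pics/side0.png

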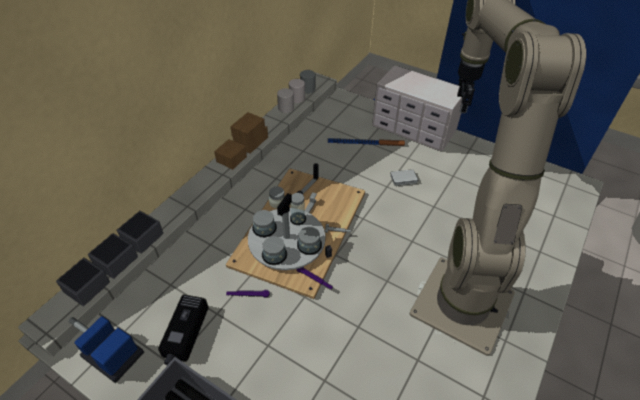

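View pics/top0.png

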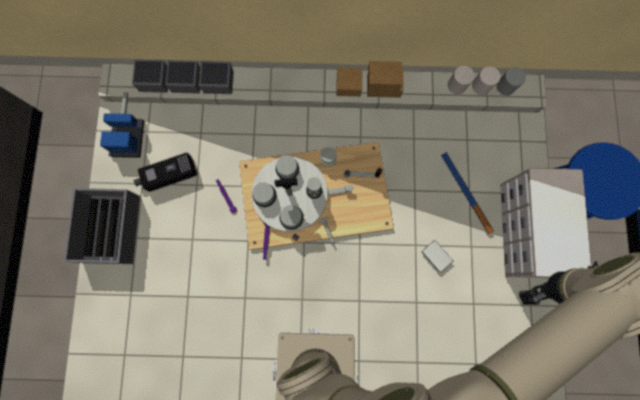

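```bash
cat > h.py <<'E'
import numpy as np, cv2
from scipy.spatial.transform import Rotation as R
from workcell import manip, cams
def cam(n):
    c=cams.camera(n); c["R"]=R.from_quat(c["attitude"]).as_matrix(); return c
def ray(c,u,v,z):
    K=c["camera_matrix"]; d=c["R"]@np.array([(u-K[0,2])/K[0,0],(v-K[1,2])/K[1,1],1.])
    o=np.array(c["origin"]); return o+d*(z-o[2])/d[2]
def pts(c,mask=None):
    K=c["camera_matrix"]; D=c["depth"]; m=D>0
    if mask is not None: m&=mask
    v,u=np.nonzero(m); z=D[m]
    P=np.stack([(u-K[0,2])/K[0,0]*z,(v-K[1,2])/K[1,1]*z,z],1)
    return P@c["R"].T+np.array(c["origin"])
def proj(c,p):
    q=c["R"].T@(np.array(p)-np.array(c["origin"])); q=c["camera_matrix"]@q; return q[:2]/q[2]
E
python3 - <<'E'
from h import *
c=cam("top"); s=cam("side")
cv2.imwrite("pics/topz.png",cv2.resize(c["color"][130:265,225:415],None,fx=4.2,fy=4.2,interpolation=cv2.INTER_CUBIC))
cv2.imwrite("pics/sidez.png",cv2.resize(s["color"][150:300,220:380],None,fx=4,fy=4,interpolation=cv2.INTER_CUBIC))
for n,cc in(("top",c),("side",s)):
  for t in ["stand","carousel","pointer","tall_jar","handle_grip","hook","hook_pivot","hook_knob","catch","core_tool","spare_jar","lever_a"]:
    try:
      for r in cams.outline_of(n,t)[:2]:
        P=pts(cc,r["region"]); print(n,t,round(r["conf"],2),r["box"],P.mean(0).round(3),np.percentile(P,[2,98],axis=0).round(3).tolist())
    except Exception as e: print(n,t,e)
E
```

```text
top stand 0.77 [236.6, 139.6, 157.1, 110.2] [0.537 0.014 0.037] [[0.393, -0.206, 0.012], [0.696, 0.237, 0.145]]
top carousel 0.7 [252.5, 155.3, 74.5, 78.4] [0.535 0.093 0.069] [[0.433, -0.013, 0.039], [0.642, 0.198, 0.205]]
top pointer 0.96 [237.2, 142.7, 155.3, 106.8] [0.536 0.014 0.037] [[0.392, -0.206, 0.01], [0.696, 0.238, 0.144]]
top tall_jar 0.97 [252.5, 149.9, 75.8, 83.3] [0.536 0.093 0.068] [[0.433, -0.013, 0.038], [0.643, 0.198, 0.205]]
top handle_grip 0.9 [254.7, 154.1, 75.3, 76.7] [0.535 0.093 0.068] [[0.433, -0.013, 0.038], [0.643, 0.198, 0.205]]
top hook 0.56 [343.1, 166.8, 36.0, 10.7] [ 0.61  -0.137  0.048] [[0.601, -0.184, 0.03], [0.621, -0.081, 0.099]]
top hook_pivot 0.97 [240.3, 141.5, 151.3, 108.7] [0.537 0.013 0.037] [[0.393, -0.208, 0.013], [0.696, 0.235, 0.145]]
top hook_pivot 0.6 [250.8, 153.0, 77.3, 78.0] [0.535 0.092 0.068] [[0.432, -0.014, 0.022], [0.643, 0.2, 0.204]]
top hook_knob 0.68 [342.3, 169.2, 41.2, 9.0] [ 0.611 -0.135  0.041] [[0.601, -0.184, 0.016], [0.626, -0.078, 0.099]]
top hook_knob 0.37 [240.9, 141.3, 151.8, 107.4] [0.537 0.014 0.037] [[0.393, 
[... 1503 characters left out ...]
0.086, 0.099]]
side catch 0.73 [228.6, 164.3, 134.5, 133.9] [0.522 0.056 0.043] [[0.387, -0.2, 0.012], [0.683, 0.244, 0.173]]
side core_tool 0.72 [224.2, 166.0, 144.1, 130.4] [0.523 0.057 0.043] [[0.388, -0.201, 0.012], [0.68, 0.245, 0.176]]
side core_tool 0.46 [324.8, 225.8, 25.0, 5.2] [ 0.434 -0.024  0.028] [[0.397, -0.042, 0.019], [0.467, -0.006, 0.034]]
side spare_jar 0.69 [269.5, 188.2, 13.4, 17.7] [ 0.658 -0.012  0.062] [[0.637, -0.041, 0.027], [0.681, 0.006, 0.077]]
side lever_a 0.72 [299.5, 267.1, 30.7, 23.8] [0.4   0.166 0.026] [[0.345, 0.153, 0.017], [0.447, 0.174, 0.032]]
side lever_a 0.58 [229.1, 288.1, 37.2, 7.1] [0.532 0.304 0.009] [[0.483, 0.271, 0.002], [0.583, 0.334, 0.014]]
```

View pics/topz.png

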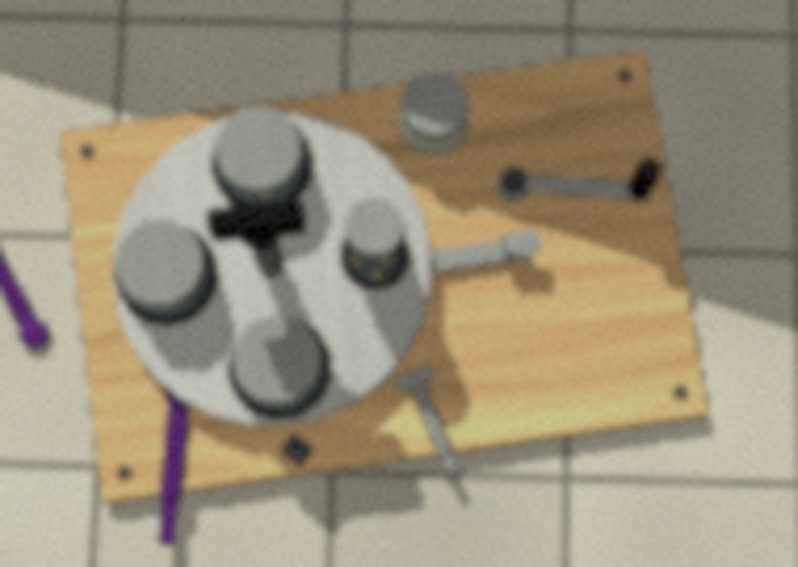

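View pics/sidez.png

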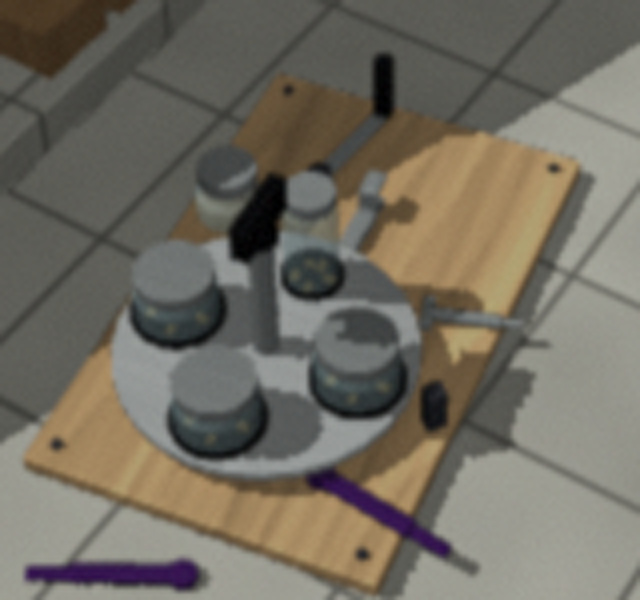

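```bash
python3 - <<'E'
from h import *
from scipy.optimize import least_squares
out={}
for n in("top","side"):
    c=cam(n); P=pts(c)
    roi=(P[:,0]>.36)&(P[:,0]<.72)&(P[:,1]>-.24)&(P[:,1]<.27)
    P=P[roi]
    # disc: fit circle to top at z 44
    d=P[(abs(P[:,2]-.044)<.004)&(np.hypot(P[:,0]-.535,P[:,1]-.093)<.14)][:,:2]
    h=cv2.minEnclosingCircle(d.astype(np.float32)); print(n,"disc",h)
    H=P[(P[:,2]>.165)&(P[:,2]<.215)]; m=H[:,:2].mean(0); w,v=np.linalg.eigh(np.cov(H[:,:2].T)); print("handle",m,H[:,2].max(),w**.5,np.degrees(np.arctan2(v[1,1],v[0,1])),len(H))
    J=P[(P[:,2]>.137)&(P[:,2]<.15)]; J=J[np.hypot(*(J[:,:2]-[.53,.015]).T)<.06]; print("talljar",J.mean(0),len(J))
    K=P[(P[:,2]>.085)&(P[:,2]<.105)&(P[:,1]<-.1)]; print("knob top",K.mean(0),K.min(0),K.max(0),len(K))
    B=P[(abs(P[:,2]-.018)<.004)]
    r=cv2.minAreaRect((B[:,:2]*1000).astype(np.float32)); print("board",r)
    S=P[(P[:,2]>.05)&(P[:,2]<.065)&(P[:,0]<.43)]; print("pointer",S.mean(0) if len(S) else 0)
c=cam("top")
# pixel-based from zoom (scale 4.2, offset 225,130)
f=lambda u,v,z:ray(c,225+u/4.2,130+v/4.2,z).round(4)
print("bolts",[f(87,151,.02),f(624,76,.02),f(681,392,.02),f(124,472,.02)])
print("corners",[f(65,132,.018),f(646,52,.018),f(706,413,.018),f(105,500,.018)])
print("ptr",f(296,449,.058)); print("pivot",f(513,183,.045)); print("tall",f(376,228,.144)); print("knob",f(649,170,.097))
E
```

```text
top disc ((0.5285595655441284, 0.09273682534694672), 0.1316395252943039)
handle [0.5382823  0.09408651] 0.21163387744309148 [0.00546583 0.01741902] 96.26032088488827 197
talljar [0.55027419 0.01799964 0.14385942] 156
knob top [ 0.60787153 -0.17959442  0.09565789] [ 0.60001701 -0.18777826  0.08638877] [ 0.61616711 -0.17217886  0.10066663] 29
board ((540.2338256835938, 14.104400634765625), (300.2274475097656, 459.62982177734375), 9.823423385620117)
pointer [0.40763445 0.07258679 0.05778437]
side disc ((0.5275765657424927, 0.09618288278579712), 0.13270185887813568)
handle [0.53664957 0.10090385] 0.21026181258451204 [0.00520255 0.01921578] 93.83584219334932 217
talljar [0.54819819 0.020173   0.1436366 ] 114
knob top [ 0.60766268 -0.17731148  0.09489258] [ 0.59759239 -0.18836685  0.08670416] [ 0.61856028 -0.16692815  0.10261693] 29
board ((541.17578125, 15.4805908203125), (297.4805908203125, 465.5388488769531), 9.668933868408203)
pointer [0.40747202 0.07572989 0.05729811]
bolts [array([0.6306, 0.2411, 0.02  ]), array([ 0.7022, -0.1716,  0.02  ]), array([ 0.4563, -0.2153,  0.02  ]), array([0.385 , 0.1993, 0.02  ])]
corners [array([0.6458, 0.2593, 0.018 ]), array([ 0.7228, -0.1889,  0.018 ]), array([ 0.4412, -0.2344,  0.018 ]), array([0.364 , 0.2126, 0.018 ])]
ptr [0.4018 0.07   0.058 ]
pivot [ 0.608  -0.0852  0.045 ]
tall [0.548  0.0155 0.144 ]
knob [ 0.6071 -0.1802  0.097 ]
```

```bash
cat > st.py <<'E'
from h import *
import sys
o=manip.get_obs(); M=R.from_quat(o["ee_rot"]).as_matrix(); p=np.array(o["position"])
print("t",o["clock"],"p",p.round(4),"tilt",np.degrees(np.arccos(-M[2,0])).round(2),"yaw y",np.degrees(np.arctan2(M[1,1],M[0,1])).round(2),"q",np.array(o["joint_pos"]).round(2),"F",np.array(o["ft_force"]).round(1),"g",round(o["grip_width"],3))
if len(sys.argv)>3:
    t=np.array(list(map(float,sys.argv[1:4]))); print("shift tool mm",(M.T@(t-p)*1000).round(1))
    if len(sys.argv)>4:
        a=np.radians(float(sys.argv[4])); # desired y yaw
        for k in(0,np.pi):
            y=np.array([np.cos(a+k),np.sin(a+k),0]); x=np.array([0,0,-1.]); T=np.stack([x,y,np.cross(x,y)],1)
            print("rotvec",R.from_matrix(M.T@T).as_rotvec().round(4))
E
python3 st.py 0.607 -0.179 0.2 0
```

```text
t 1.55 p [ 0.2723 -0.5626  0.2313] tilt 0.0 yaw y -64.17 q [ 1.1   0.33 -0.06  1.46  0.02  1.35 -0.09] F [-0.3  0.1 -0.9] g 0.996
shift tool mm [  31.3 -199.5 -468.3]
rotvec [-1.12e+00  0.00e+00 -1.00e-04]
rotvec [ 2.0216e+00 -1.0000e-04 -0.0000e+00]
```

```bash
python3 -m handwheel '0 0 0 -0.14 0 0 85;0 0 0 -0.14 0 0 60;0 0 0 -0.14 0 0 50;0 0 0 -0.14 0 0 45;0 0 0 -0.14 0 0 45;0 0 0 -0.14 0 0 45;0 0 0 -0.14 0 0 45;0 0 0 -0.14 0 0 45' 30; python3 st.py 0.607 -0.179 0.2 0
```

```text
clock: 2.35
position: [0.2723, -0.5626, 0.2314]
ee_rot: [0.499, 0.501, -0.499, 0.501]
ft_force: [-0.7, 0.1, -0.3]
grip_width: 0.531
t 2.35 p [ 0.2723 -0.5626  0.2314] tilt 0.0 yaw y 0.33 q [ 1.21  0.34 -0.22  1.45  0.07  1.36  1.  ] F [-0.7  0.1 -0.3] g 0.531
shift tool mm [  31.4  336.9 -381.6]
rotvec [ 0.0057  0.     -0.0001]
rotvec [-3.1359e+00  1.0000e-04  1.0000e-04]
```

```bash
python3 -m handwheel '0 28 -32 0 0 0 45;0 28 -32 0 0 0 45;0 28 -32 0 0 0 45;0 28 -32 0 0 0 45;0 28 -32 0 0 0 45;0 28 -32 0 0 0 45;0 28 -32 0 0 0 45;0 28 -32 0 0 0 45'; python3 st.py 0.607 -0.179 0.2 0
```

```text
clock: 3.15
position: [0.4972, -0.3053, 0.2316]
ee_rot: [0.5, 0.5, -0.5, 0.5]
ft_force: [0.1, -0.7, -0.6]
grip_width: 0.528
t 3.15 p [ 0.4972 -0.3053  0.2316] tilt 0.03 yaw y -0.02 q [ 0.82  0.27 -0.41  1.56  0.11  1.34  0.39] F [ 0.1 -0.7 -0.6] g 0.528
shift tool mm [  31.6  109.7 -126.3]
rotvec [-0.0003  0.0005 -0.0004]
rotvec [ 3.1413e+00 -6.0000e-04 -8.0000e-04]
```

```bash
python3 -m handwheel '0 28 -32 0 0 0 45;0 28 -32 0 0 0 45;0 28 -32 0 0 0 45;0 24 -29 0 0 0 45;0 0 0 0 0 0 45;0 0 0 0 0 0 45'; python3 st.py 0.607 -0.179 0.057 0
python3 - <<'E'
from h import *
for n in("top","side"):
    c=cam(n); P=pts(c)
    K=P[(P[:,2]>.06)&(P[:,2]<.102)&(P[:,1]<-.15)&(P[:,1]>-.21)&(abs(P[:,0]-.607)<.03)]; print(K.mean(0) if len(K) else 0,len(K))
    a,b=proj(c,[.607,-.179,.1]).astype(int); cv2.imwrite(f"pics/{n}1.png",cv2.resize(c["color"][max(b-70,0):b+70,a-80:a+80],None,fx=4,fy=4,interpolation=cv2.INTER_CUBIC))
E
```

```text
clock: 3.75
position: [0.6047, -0.1806, 0.2311]
ee_rot: [0.499, 0.501, -0.499, 0.5]
ft_force: [0.2, -1.5, -1.0]
grip_width: 0.529
t 3.75 p [ 0.6047 -0.1806  0.2311] tilt 0.02 yaw y 0.12 q [ 0.58  0.39 -0.48  1.42  0.18  1.38  0.1 ] F [ 0.2 -1.5 -1. ] g 0.529
shift tool mm [174.1   2.3  -1.5]
rotvec [ 0.002  -0.0002  0.0002]
rotvec [-3.1396e+00 -3.0000e-04 -4.0000e-04]
[ 0.6068013  -0.1782319   0.08860782] 41
[ 0.60655641 -0.17566715  0.08416863] 61
```

```bash
python3 -m handwheel '30 1 -1 0 0 0 45;30 1 -1 0 0 0 45;30 0 0 0 0 0 45;25 0 0 0 0 0 45;20 0 0 0 0 0 45;20 0 0 0 0 0 45;18 0 0 0 0 0 45;0 0 0 0 0 0 45'; python3 st.py 0.607 -0.179 0.057 0
python3 - <<'E'
from h import *
for n in("top","side"):
    c=cam(n)
    a,b=proj(c,[.607,-.179,.1]).astype(int); cv2.imwrite(f"pics/{n}2.png",cv2.resize(c["color"][max(b-60,0):b+60,a-80:a+80],None,fx=4,fy=4,interpolation=cv2.INTER_CUBIC))
E
```

```text
clock: 4.65
position: [0.604, -0.1809, 0.0559]
ee_rot: [-0.5, -0.501, 0.501, -0.498]
ft_force: [0.2, 0.2, -0.7]
grip_width: 0.525
t 4.65 p [ 0.604  -0.1809  0.0559] tilt 0.24 yaw y -0.12 q [ 0.56  0.54 -0.45  1.6   0.26  1.06  0.04] F [ 0.2  0.2 -0.7] g 0.525
shift tool mm [-1.1  3.  -1.9]
rotvec [-0.0021 -0.0004  0.0042]
rotvec [3.1395e+00 6.6000e-03 6.0000e-04]
```

View pics/side2.png

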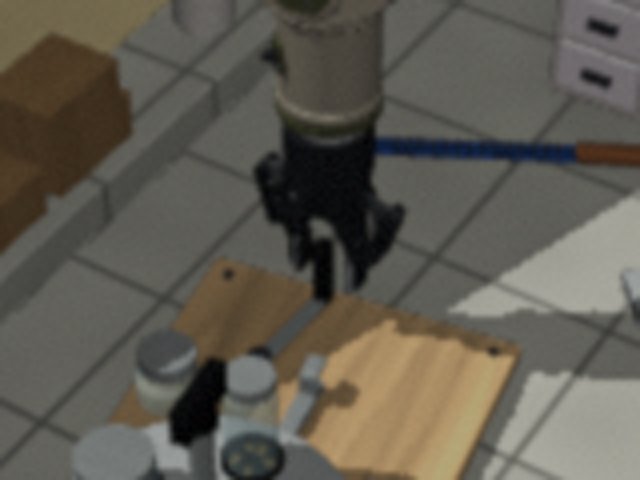

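The side picture shows the knob (about pixel 322,270 in the crop) between the open fingers. Closing on it.

```bash
python3 -m handwheel '0 3 -2 0 0 0 45;0 0 0 0 0 0 0;0 0 0 0 0 0 0;0 0 0 0 0 0 0;0 0 0 0 0 0 0;0 0 0 0 0 0 0;0 0 0 0 0 0 0' 30; python3 st.py 0.607 -0.179 0.057 0
```

```text
clock: 5.45
position: [0.6099, -0.1776, 0.0592]
ee_rot: [0.5, 0.5, -0.5, 0.5]
ft_force: [0.7, 1.0, 7.0]
grip_width: 0.201
t 5.45 p [ 0.6099 -0.1776  0.0592] tilt 0.08 yaw y 0.0 q [ 0.55  0.54 -0.45  1.59  0.26  1.07  0.03] F [0.7 1.  7. ] g 0.201
shift tool mm [ 2.2 -2.9  1.4]
rotvec [ 0.0001  0.0004 -0.0013]
rotvec [-3.1415e+00  2.1000e-03  6.0000e-04]
```

```bash
python3 -m handwheel '0 -7.6 -0.3 0.08 0 0 0;0 -7.6 -0.3 0.08 0 0 0;0 -7.6 -0.3 0.08 0 0 0;0 -7.6 -0.3 0.08 0 0 0;0 -7.6 -0.3 0.08 0 0 0;0 0 0 0 0 0 0'; cat > hk.py <<'E'
from h import *
o=manip.get_obs();p=np.array(o["position"])
d=p[:2]-[.609,-.0845]; print("r",np.hypot(*d).round(4),"hook est",(np.arctan2(d[1],d[0])%(2*np.pi)-np.radians(189.75)).round(3))
E
python3 st.py; python3 hk.py
```

```text
clock: 6.05
position: [0.5732, -0.1684, 0.0592]
ee_rot: [0.591, 0.39, -0.589, 0.391]
ft_force: [4.1, 4.4, 1.8]
grip_width: 0.207
t 6.05 p [ 0.5732 -0.1684  0.0592] tilt 0.16 yaw y -22.97 q [ 0.52  0.45 -0.39  1.7   0.19  1.02 -0.33] F [4.1 4.4 1.8] g 0.207
r 0.0912 hook est 0.997
```

```bash
python3 -m handwheel '0 -7.6 -0.3 0.08 0 0 0;0 -7.6 -0.3 0.08 0 0 0;0 -7.6 -0.3 0.08 0 0 0;0 -7.6 -0.3 0.08 0 0 0;0 -7.6 -0.3 0.08 0 0 0;0 -7.6 -0.3 0.08 0 0 0;0 -7.6 -0.3 0.08 0 0 0;0 0 0 0 0 0 0'; python3 st.py; python3 hk.py
```

```text
clock: 6.85
position: [0.5347, -0.1335, 0.0593]
ee_rot: [0.677, 0.213, -0.672, 0.213]
ft_force: [15.8, 7.2, -6.7]
grip_width: 0.205
t 6.85 p [ 0.5347 -0.1335  0.0593] tilt 0.42 yaw y -54.9 q [ 0.44  0.35 -0.32  1.83  0.13  0.97 -0.89] F [15.8  7.2 -6.7] g 0.205
r 0.089 hook est 0.413
```

```bash
python3 -m handwheel '0 0 -3 0 0 0 0;0 -7.6 -0.5 0.08 0 0 0;0 -7.6 -0.5 0.08 0 0 0;0 -7.6 -0.5 0.08 0 0 0;0 0 0 0 0 0 0'; python3 st.py; python3 hk.py
python3 - <<'E'
from h import *
for n in("top","side"):
    c=cam(n)
    a,b=proj(c,[.56,-.08,.05]).astype(int); cv2.imwrite(f"pics/{n}3.png",cv2.resize(c["color"][max(b-50,0):b+50,a-65:a+65],None,fx=5,fy=5,interpolation=cv2.INTER_CUBIC))
E
```

```text
clock: 7.35
position: [0.5256, -0.1134, 0.0592]
ee_rot: [0.697, 0.13, -0.693, 0.13]
ft_force: [7.9, 1.5, -1.5]
grip_width: 0.201
t 7.35 p [ 0.5256 -0.1134  0.0592] tilt 0.25 yaw y -68.76 q [ 0.38  0.32 -0.29  1.87  0.11  0.96 -1.16] F [ 7.9  1.5 -1.5] g 0.201
r 0.0882 hook est 0.164
```

View pics/top3.png

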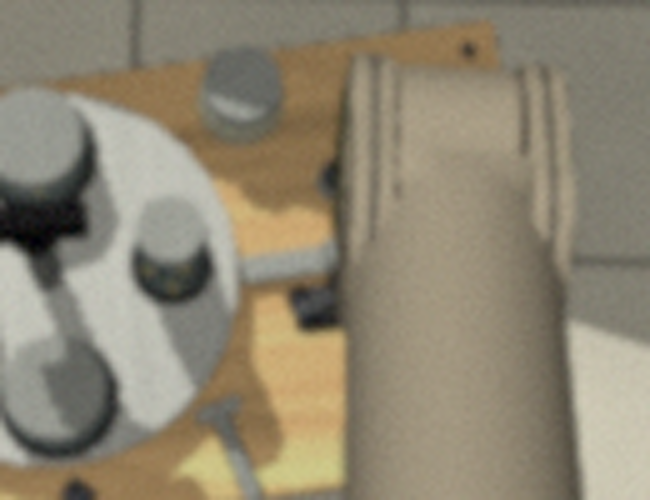

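View pics/side3.png

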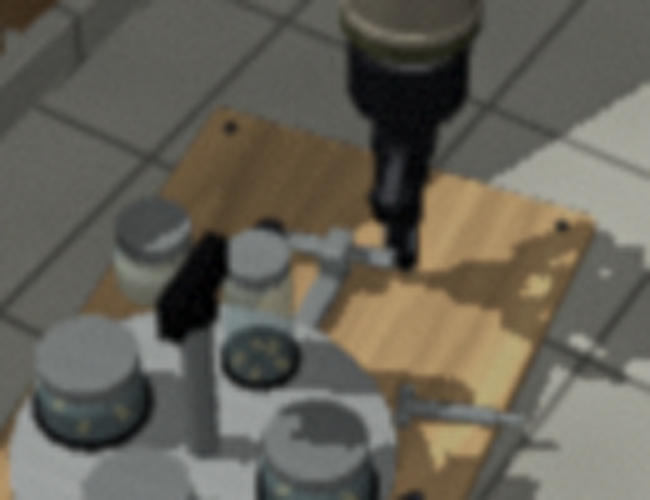

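```bash
python3 -m handwheel '0 -7.6 -0.5 0.08 0 0 0;0 -7.6 -0.5 0.08 0 0 0;0 0 0 0 0 0 0;0 0 0 0 0 0 0'; python3 st.py; python3 hk.py
```

```text
clock: 7.85
position: [0.5227, -0.1009, 0.0593]
ee_rot: [0.705, 0.074, -0.701, 0.075]
ft_force: [13.2, -2.0, -5.4]
grip_width: 0.203
t 7.85 p [ 0.5227 -0.1009  0.0593] tilt 0.38 yaw y -77.87 q [ 0.35  0.31 -0.28  1.89  0.1   0.95 -1.34] F [13.2 -2.  -5.4] g 0.203
r 0.0879 hook est 0.018
```

```bash
python3 -m handwheel '0 -4 -3 0.02 0 0 0;0 0 0 0 0 0 0;0 0 0 0 0 0 0'; python3 st.py; python3 hk.py;  python3 -m handwheel '0 -4 0 0 0 0 0;0 0 0 0 0 0 0;0 0 0 0 0 0 0'; python3 st.py; python3 hk.py
```

```text
clock: 8.15
position: [0.5229, -0.1008, 0.0592]
ee_rot: [0.705, 0.064, -0.703, 0.068]
ft_force: [5.3, -14.8, 1.1]
grip_width: 0.202
t 8.15 p [ 0.5229 -0.1008  0.0592] tilt 0.35 yaw y -79.23 q [ 0.34  0.31 -0.27  1.88  0.11  0.96 -1.36] F [  5.3 -14.8   1.1] g 0.202
r 0.0876 hook est 0.017
clock: 8.45
position: [0.5229, -0.1006, 0.0593]
ee_rot: [0.706, 0.062, -0.702, 0.069]
ft_force: [10.5, -28.3, -4.8]
grip_width: 0.199
t 8.45 p [ 0.5229 -0.1006  0.0593] tilt 0.6 yaw y -79.4 q [ 0.34  0.31 -0.27  1.89  0.11  0.95 -1.37] F [ 10.5 -28.3  -4.8] g 0.199
r 0.0876 hook est 0.014
```

```bash
python3 -m handwheel '0 4 0 0 0 0 0;0 0 0 0 0 0 0;0 0 0 0 0 0 45;0 0 0 0 0 0 45;0 0 0 0 0 0 45;0 0 0 0 0 0 45;0 0 0 0 0 0 45'; python3 st.py; python3 hk.py
```

```text
clock: 9.15
position: [0.5216, -0.0955, 0.0582]
ee_rot: [-0.704, -0.068, 0.704, -0.068]
ft_force: [0.4, 0.5, 0.2]
grip_width: 0.527
t 9.15 p [ 0.5216 -0.0955  0.0582] tilt 0.01 yaw y -79.03 q [ 0.34  0.31 -0.28  1.89  0.1   0.96 -1.36] F [0.4 0.5 0.2] g 0.527
r 0.0881 hook est -0.045
```

```bash
python3 -m handwheel '-25 0 0 0 0 0 45;-40 0 0 0 0 0 45;-50 0 0 0 0 0 45;-50 0 0 0 0 0 45;-40 0 0 0 0 0 45;0 0 50 0 0 0 45;0 0 0 0 0 0 45'; python3 st.py
python3 - <<'E'
from h import *
for n in("top","side"):
    c=cam(n); P=pts(c); K=P[(P[:,2]>.06)&(P[:,2]<.102)&(abs(P[:,1]+.1)<.03)&(abs(P[:,0]-.52)<.03)]; print(K.mean(0) if len(K) else 0,len(K))
    a,b=proj(c,[.56,-.08,.05]).astype(int); cv2.imwrite(f"pics/{n}4.png",cv2.resize(c["color"][max(b-50,0):b+50,a-65:a+65],None,fx=5,fy=5,interpolation=cv2.INTER_CUBIC))
E
```

```text
clock: 9.85
position: [0.4689, -0.1066, 0.2638]
ee_rot: [-0.704, -0.066, 0.704, -0.067]
ft_force: [0.8, -1.1, -0.9]
grip_width: 0.527
t 9.85 p [ 0.4689 -0.1066  0.2638] tilt 0.11 yaw y -79.2 q [ 0.4   0.01 -0.27  1.77  0.    1.37 -1.26] F [ 0.8 -1.1 -0.9] g 0.527
0 0
[ 0.5166785  -0.09670538  0.0838994 ] 55
```

View pics/top4.png

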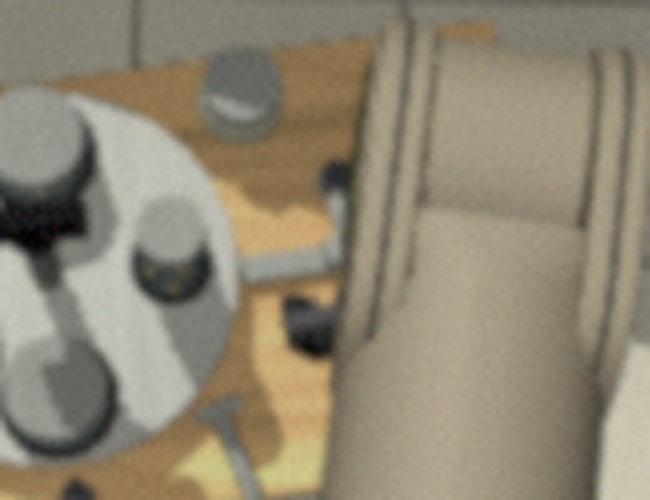

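View pics/side4.png

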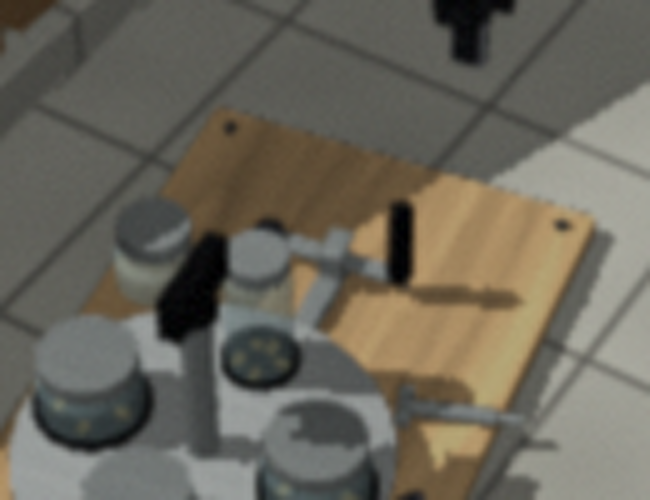

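The side picture shows the bar lying under the catch's lug (crop ~335,250), with the knob upright at (400,240), so the hook is shut. Now to the handle.

```bash
python3 -m handwheel '0 0 0 -0.138 0 0 45;0 0 0 -0.138 0 0 45;0 0 0 -0.138 0 0 45;0 0 0 -0.138 0 0 45;0 0 0 -0.138 0 0 45;0 0 0 -0.138 0 0 45;0 0 0 -0.138 0 0 45;0 0 0 -0.138 0 0 45';python3 -m handwheel '0 0 0 -0.138 0 0 45;0 0 0 -0.138 0 0 45;0 0 0 -0.138 0 0 45;0 0 0 0 0 0 45'; python3 st.py .538 .0965 .26 7.5
python3 - <<'E'
from h import *
for n in("top","side"):
    c=cam(n); P=pts(c); H=P[(P[:,2]>.165)&(P[:,2]<.215)&(np.hypot(P[:,0]-.537,P[:,1]-.096)<.05)]
    w,v=np.linalg.eigh(np.cov(H[:,:2].T)); print(H[:,:2].mean(0),np.degrees(np.arctan2(v[1,1],v[0,1])))
    P=P[(P[:,2]>.135)&(P[:,2]<.15)&(np.hypot(P[:,0]-.548,P[:,1]-.017)<.04)]; print("tall",P.mean(0))
    K=pts(c); K=K[(K[:,2]>.085)&(K[:,2]<.102)&(abs(K[:,1]+.1)<.03)&(abs(K[:,0]-.517)<.03)]; print("knob",K.mean(0) if len(K) else 0)
E
```

```text
clock: 10.75
position: [0.4733, -0.1047, 0.2628]
ee_rot: [-0.563, -0.429, 0.563, -0.428]
ft_force: [-0.1, 0.0, -1.0]
grip_width: 0.53
clock: 11.15
position: [0.4732, -0.1048, 0.2628]
ee_rot: [0.463, 0.534, -0.464, 0.534]
ft_force: [0.2, -0.5, -0.2]
grip_width: 0.526
t 11.15 p [ 0.4732 -0.1048  0.2628] tilt 0.04 yaw y 8.08 q [ 0.41  0.02 -0.28  1.76  0.01  1.36  0.26] F [ 0.2 -0.5 -0.2] g 0.526
shift tool mm [   2.9   92.4 -190.2]
rotvec [ 0.0102 -0.0005  0.0005]
rotvec [-3.1314e+00 -8.0000e-04 -9.0000e-04]
[0.53825991 0.09422104] 96.53153805376147
tall [0.55048784 0.01769079 0.14393717]
knob 0
[0.53672174 0.10075443] 94.42865509413646
tall [0.54761859 0.0209428  0.14329895]
knob [ 0.5165825  -0.09745541  0.09457134]
```

```bash
python3 -m handwheel '0 18 -38 0.01 0 0 45;0 18 -38 0 0 0 45;0 18 -38 0 0 0 45;0 18 -38 0 0 0 45;0 20 -38 0 0 0 45;0 0 0 0 0 0 45;0 0 0 0 0 0 45'; python3 st.py .5375 .0965 .172 7.5
```

```text
clock: 11.95
position: [0.5393, 0.0962, 0.2628]
ee_rot: [0.467, 0.531, -0.467, 0.53]
ft_force: [-0.2, -0.2, -0.4]
grip_width: 0.531
t 11.95 p [0.5393 0.0962 0.2628] tilt 0.05 yaw y 7.29 q [ 0.15  0.18 -0.47  1.6   0.08  1.38 -0.2 ] F [-0.2 -0.2 -0.4] g 0.531
shift tool mm [90.8 -1.7 -0.5]
rotvec [-0.0036 -0.0004  0.0008]
rotvec [3.138e+00 1.200e-03 7.000e-04]
```

```bash
python3 -m handwheel '20 -1 0 0 0 0 45;20 0 0 0 0 0 45;20 0 0 0 0 0 45;15 0 0 0 0 0 45;15 0 0 0 0 0 45;0 0 0 0 0 0 45'; python3 st.py .5375 .0965 .172 7.5
python3 - <<'E'
from h import *
for n in("top","side"):
    c=cam(n)
    a,b=proj(c,[.5375,.0965,.19]).astype(int); cv2.imwrite(f"pics/{n}5.png",cv2.resize(c["color"][max(b-50,0):b+50,a-65:a+65],None,fx=5,fy=5,interpolation=cv2.INTER_CUBIC))
E
```

```text
clock: 12.55
position: [0.5373, 0.0942, 0.1714]
ee_rot: [0.467, 0.531, -0.468, 0.53]
ft_force: [0.6, -0.6, -0.7]
grip_width: 0.527
t 12.55 p [0.5373 0.0942 0.1714] tilt 0.17 yaw y 7.25 q [ 0.15  0.24 -0.47  1.73  0.11  1.2  -0.22] F [ 0.6 -0.6 -0.7] g 0.527
shift tool mm [-0.6  0.5 -2.3]
rotvec [-0.0043  0.0003  0.003 ]
rotvec [ 3.1373e+00  4.6000e-03 -4.0000e-04]
```

View pics/side5.png

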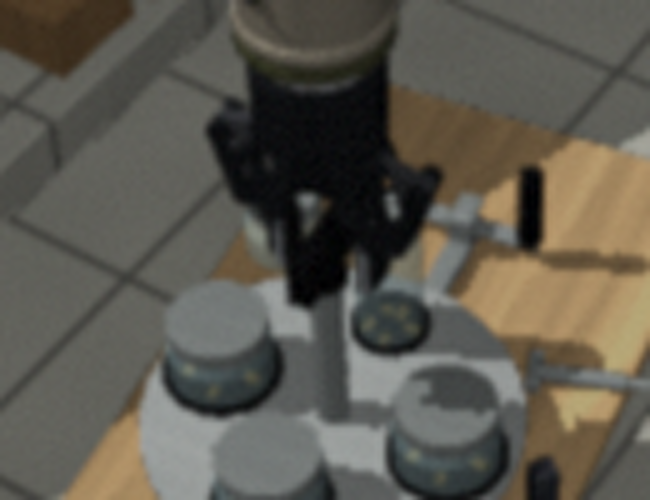

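The handle (crop ~325,260) is between the open fingers; closing.

```bash
python3 -m handwheel '0 0 -2 0 0 0 45;0 0 0 0 0 0 0;0 0 0 0 0 0 0;0 0 0 0 0 0 0;0 0 0 0 0 0 0;0 0 0 0 0 0 0;0 0 0 0 0 0 0' 40; python3 st.py .5375 .0965 .172 7.5
```

```text
clock: 13.35
position: [0.5416, 0.0978, 0.1746]
ee_rot: [0.47, 0.529, -0.464, 0.533]
ft_force: [20.5, 3.9, -6.7]
grip_width: 0.18
t 13.35 p [0.5416 0.0978 0.1746] tilt 0.5 yaw y 7.33 q [ 0.15  0.24 -0.47  1.72  0.11  1.2  -0.22] F [20.5  3.9 -6.7] g 0.18
shift tool mm [ 2.6 -4.3  0.8]
rotvec [-0.003  -0.0013 -0.0086]
rotvec [ 3.1385e+00 -1.3500e-02  2.0000e-03]
```

```bash
python3 -m handwheel '0 4 0 0 0 0 0;0 0 0 0 0 0 0;0 0 0 0 0 0 0';python3 st.py; python3 -m handwheel '0 0 0 0.08 0 0 0;0 0 0 0.08 0 0 0;0 0 0 0.08 0 0 0;0 0 0 0 0 0 0'; python3 st.py
```

```text
clock: 13.65
position: [0.5416, 0.0978, 0.1745]
ee_rot: [0.467, 0.531, -0.467, 0.531]
ft_force: [-6.3, -1.2, 10.0]
grip_width: 0.179
t 13.65 p [0.5416 0.0978 0.1745] tilt 0.02 yaw y 7.34 q [ 0.14  0.24 -0.47  1.72  0.12  1.21 -0.22] F [-6.3 -1.2 10. ] g 0.179
clock: 14.05
position: [0.5423, 0.0978, 0.1745]
ee_rot: [0.528, 0.47, -0.528, 0.471]
ft_force: [-0.7, 0.7, 6.9]
grip_width: 0.178
t 14.05 p [0.5423 0.0978 0.1745] tilt 0.07 yaw y -6.58 q [ 0.12  0.24 -0.44  1.72  0.11  1.21 -0.46] F [-0.7  0.7  6.9] g 0.178
```

```bash
python3 -m handwheel '0 0 0 0.08 0 0 0;0 0 0 0.08 0 0 0;0 0 0 0.08 0 0 0;0 0 0 0.08 0 0 0;0 0 0 0.08 0 0 0;0 0 0 0.08 0 0 0;0 0 0 0.08 0 0 0;0 0 0 0 0 0 0'; python3 st.py
```

```text
clock: 14.85
position: [0.5438, 0.0972, 0.1745]
ee_rot: [0.639, 0.305, -0.636, 0.307]
ft_force: [7.7, -1.1, 0.6]
grip_width: 0.178
t 14.85 p [0.5438 0.0972 0.1745] tilt 0.24 yaw y -38.72 q [ 0.07  0.23 -0.38  1.72  0.09  1.2  -1.01] F [ 7.7 -1.1  0.6] g 0.178
```

```bash
python3 -m handwheel '0 0 0 0.08 0 0 0;0 0 0 0.08 0 0 0;0 0 0 0.08 0 0 0;0 0 0 0.08 0 0 0;0 0 0 0.08 0 0 0;0 0 0 0.08 0 0 0;0 0 0 0.08 0 0 0;0 0 0 0 0 0 0'; python3 st.py
```

```text
clock: 15.65
position: [0.5447, 0.096, 0.1745]
ee_rot: [0.699, 0.117, -0.695, 0.118]
ft_force: [12.5, -3.4, -1.6]
grip_width: 0.184
t 15.65 p [0.5447 0.096  0.1745] tilt 0.34 yaw y -70.88 q [ 0.02  0.23 -0.31  1.72  0.08  1.2  -1.55] F [12.5 -3.4 -1.6] g 0.184
```

```bash
python3 -m handwheel '0 0 -2 0.055 0 0 0;0 0 0 0.055 0 0 0;0 0 0 0.05 0 0 0;0 0 0 0 0 0 0;0 0 0 0 0 0 0'; python3 st.py
cat > meas.py <<'E'
from h import *
for n in("top","side"):
    c=cam(n); P=pts(c)
    J=P[(P[:,2]>.135)&(P[:,2]<.15)&(np.hypot(P[:,0]-.46,P[:,1]-.083)<.035)]; print(n,"tall",J.mean(0) if len(J) else 0,len(J))
    S=P[(P[:,2]>.048)&(P[:,2]<.064)&(np.hypot(P[:,0]-.403,P[:,1]-.073)<.02)]; print("pointer",S.mean(0) if len(S) else 0,len(S))
    K=P[(P[:,2]>.085)&(P[:,2]<.102)&(abs(P[:,1]+.1)<.03)&(abs(P[:,0]-.517)<.03)]; print("knob",K.mean(0) if len(K) else 0)
    a,b=proj(c,[.50,.05,.08]).astype(int); cv2.imwrite(f"pics/{n}6.png",cv2.resize(c["color"][max(b-60,0):b+60,a-75:a+75],None,fx=5,fy=5,interpolation=cv2.INTER_CUBIC))
E
python3 meas.py
```

```text
clock: 16.15
position: [0.5448, 0.0956, 0.1745]
ee_rot: [0.705, 0.061, -0.704, 0.063]
ft_force: [0.3, -8.7, 6.5]
grip_width: 0.177
t 16.15 p [0.5448 0.0956 0.1745] tilt 0.19 yaw y -79.93 q [ 0.    0.23 -0.3   1.72  0.07  1.2  -1.71] F [ 0.3 -8.7  6.5] g 0.177
top tall 0 0
pointer 0 0
knob [ 0.51866675 -0.1009061   0.09552944]
side tall [0.46224263 0.08459917 0.14357972] 141
pointer [0.40388984 0.07352511 0.05734129] 34
knob [ 0.5169435  -0.097843    0.09436041]
```

View pics/top6.png

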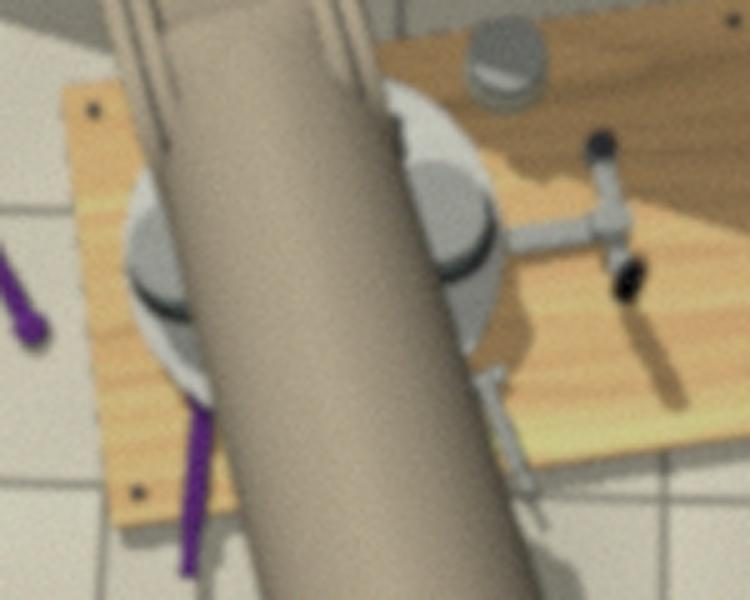

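View pics/side6.png

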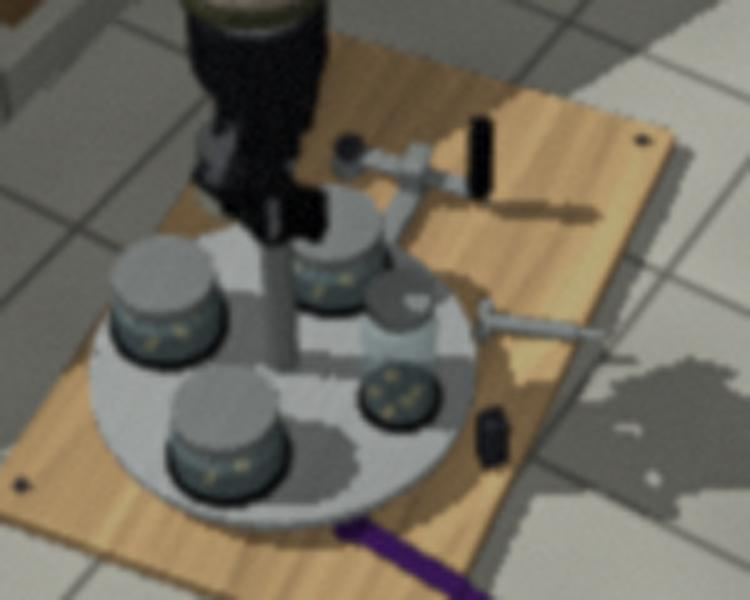

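```bash
python3 -m handwheel '0 0 0 0 0 0 0;0 0 0 0 0 0 0;0 0 0 0 0 0 0;0 0 0 0 0 0 0;0 0 0 0 0 0 0' 40; python3 st.py; python3 meas.py; python3 - <<'E'
from h import *
n="side"; c=cam(n)
for t,z0 in [("spare_jar",0),("lever_a",0),("lever_b",0),("core_tool",0),("rasp",0),("patch_tin",0),("inflator",0)]:
    for r in cams.outline_of(n,t)[:2]: print(t,round(r["conf"],2),pts(c,r["region"]).mean(0).round(3))
E
```

```text
clock: 16.75
position: [0.5448, 0.0955, 0.1745]
ee_rot: [0.705, 0.061, -0.704, 0.063]
ft_force: [-1.2, -8.2, 6.7]
grip_width: 0.175
t 16.75 p [0.5448 0.0955 0.1745] tilt 0.18 yaw y -79.92 q [ 0.    0.23 -0.3   1.72  0.07  1.2  -1.71] F [-1.2 -8.2  6.7] g 0.175
top tall 0 0
pointer 0 0
knob [ 0.518615   -0.10118583  0.09619143]
side tall [0.46190105 0.08457119 0.1436707 ] 138
pointer [0.40305164 0.07403365 0.0564629 ] 40
knob [ 0.51729106 -0.09863095  0.09412976]
spare_jar 0.49 [ 0.672 -0.007  0.06 ]
lever_a 0.64 [0.534 0.305 0.008]
lever_a 0.61 [0.397 0.166 0.026]
lever_b 0.64 [0.534 0.305 0.008]
lever_b 0.61 [0.397 0.166 0.026]
core_tool 0.33 [0.591 0.499 0.049]
rasp 0.91 [ 0.565 -0.473  0.012]
rasp 0.68 [0.527 0.116 0.071]
patch_tin 0.92 [ 0.357 -0.363  0.019]
inflator 0.64 [ 0.557 -0.476  0.014]
inflator 0.59 [0.59  0.498 0.049]
```

```bash
python3 -c "
from workcell import hand_in; print(hand_in())"; python3 st.py
```

```text
the job is handed in; nothing more can be done
None
the job is handed in; nothing more can be done
```

The hook is shut and the tall jar stands behind the pointer. I handed in at about 17 s on the clock, still gripping the wing handle; no verdict was reported.

**Hook:** I gripped the knob and swung it clockwise by about 1.4 rad until it met the hard stop. The push there rose from 15 to 28 N with no further movement. Both cameras then showed the bar in the catch, within roughly 0.02 rad of shut.

**Carousel:** With the hook shut, I gripped the handle at 40 N and turned it about 88° clockwise. The side camera puts the jar and the pointer in line to about 1°, against the 7° allowed. The arm was still over the last half second before handing in.

**Other things:** The levers and the spare jar were found where they had been. I had no starting reading for the rasp and tin, and the arm never came down near them.

**Checks that failed or disagreed:**
- **Top camera:** the arm hid the tall jar and pointer at the end, so the alignment rests on the side camera and the tool's angle.
- **Trained networks:** in the last check they misplaced the core tool and gave unreliable results for the inflator. The core tool looked unmoved in the pictures; I did not check the inflator there.
- **Spare jar:** its last reading was shifted about 14 mm, because the gripper hid part of it. It stood upright in the last top view.
- **TCP position:** while gripping, the measured position was 3–7 mm off the camera's, inside the 40 mm allowed.

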